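# Shut down and open the ultrasonic cleaner

## Robot

A 6-joint arm with a two-finger parallel gripper is mounted at the origin on the work surface. World frame = base frame: x ahead of the robot, y to its left, z up, the work surface at z = 0. Lengths are in m, angles in rad, forces in N, time in s.
With the tool pointing down it reaches from about 0.325 to 0.775 m from the base axis. Payload 5.5 kg.
Tool frame: the origin (TCP) lies between the finger pads; the fingertips stand 8 mm ahead of it and the grasp point (between the pads) lies 11 mm behind it (tcp_to_tips is the distance from the TCP to the fingertips, in m); z points along the fingers, y is the line along which they close (so a half turn about z gives the same grasp; the last joint's range is limited). The gripper opens to 88 mm and grips with 3 to 60 N. Pads are 20 mm wide; open, the fingers measure 115 mm over their backs; the gripper's body (75 mm by 178 mm) begins 61 mm behind the grasp point.
Start: joints at [-1.204, 0.091, 1.231, -0, 1.82, -0.057], TCP at [0.247, -0.547, 0.231] pointing down, gripper open.
Joint ranges: [-2.87, 2.87], [-0.86, 2.18], [0.17, 2.46], [-1.51, 4.65], [0.06, 2.69], [-2.65, 2.65]. Speed limits (rad/s): [2.57, 2.57, 3.01, 3.14, 3.14, 3.14].

## Interface

Orientations are given as a unit quaternion [w, x, y, z].
In Python, from bench import * gives the robot as it stands. Calls block until the motion is done:
- move_to(position, orientation): joint-space move of the TCP to a pose.
- move_l(position, speed=0.15, orientation=None): straight line of the TCP; orientation=None keeps the orientation; speed is the mean speed in m/s.
- movej(angles): joint-space move.
- gripper_open() and close(): open the fingers fully, or close them until they stop; the grip force is fixed at half the most.
- hold(seconds).
- inverse_kinematics(position, orientation): joint angles nearest the present ones, or None.
- state(): the state.
- get_image(name): name is "side" or "top"; returns a dict with "frame" (400x640x3 uint8, blue, green, red), "depth" (400x640 float32, m along the optical axis (not along the pixel's ray), 0 where there is no reading), "camera_matrix" (3x3 intrinsics, pixels), "view" (4x4, takes a point from world to camera coordinates). Camera axes: x right, y up, looking along -z (the intrinsics and any distortion apply to the point x, -y, -z); pixel columns grow to the right and rows downward; lengths in m; the calibration is good to about 2 mm. A picture is of the moment at which its call begins.
A pose or a line that the arm cannot do raises IKError and nothing moves.
- job_done(): hands the job in; it is judged then, once.
The state is a dict: "time": time; "joint_pos": joint angles; "dq": joint speeds; "joint_torque": joint torques, N m; "ee_pos": TCP position; "ee_rot": TCP orientation; "ft_force": force on the tool from outside, world axes, zero at the start; "moment": the same for the moment, N m; "finger_gap": finger opening in m; "finger_force": force on a finger pad.
Only numpy, scipy, OpenCV 4.12 (cv2) and the standard library are available. Lean on these libraries where they do the work, as an engineer would, in place of code of your own. Each camera call takes 0.05 s, during which the arm holds its last target. There are 200 camera calls.

## Task

Shut down the ultrasonic cleaner and open it: first slide its power slider all the way to off, then take the loose steel lid off the tank by its knob and lay it down gently, flat and knob up, on the teal work mat in the space between the things there. Do not hit the fume-extraction arm that overhangs the tank, and leave everything else where it is.

Things in the scene. Friction and masses are not known exactly. Their poses are not given: they have to be found in the camera images.
- cleaner: white table-top ultrasonic cleaner, fixed, left or right on the bench: box 170 (x) x 200 (y) x 150 mm high with a 120 x 150 mm tank mouth in its top, and a sloping console in front of it, to x -185 mm. Origin at bench level under the centre of the tank; z up, the console faces its -x, y to the left seen from the console side
- panel_mid (a point): middle of the console's flat grey panel, which slopes at 30 deg, from 142 mm high at its upper edge to 84 mm at its lower; 115 mm along the slope, 200 mm wide. x up the slope, y as the cleaner's, z the outward normal
- tank_mouth (a point): centre of the tank's mouth, level with the stainless rim, 150 mm above the bench; axes as the cleaner's
- power (a joint): power slider on the sloping panel, value in m: 0 = off, at the left end of its slot (the cleaner's +y side), up to 0.07 = full power at the right end. It stays where it is left; about 2 N moves it. Its slot runs along the cleaner's y axis, 22 mm down-slope of the panel's middle
- slider_cap (a point): centre of the top face of the slider's black cap, which is 14 mm along the slot (y), 28 mm up and down the slope, and stands 25 mm out of the panel. z is the panel's outward normal (30 deg from vertical, leaning to the cleaner's -x), y runs towards off, x up the slope
- lid: loose stainless lid, about 0.3 kg: a flat plate 134 (x) x 164 (y) x 4 mm, with an inner flange 8 mm deep (114 x 144 mm outside) that hangs in the tank mouth with 3 mm play. Origin at the centre of the flange's lower edge, so the plate lies 8 to 12 mm above it; z up through the knob
- lid_knob (a point): the point to hold the lid's black knob, on the knob's axis 38 mm above the lid's origin; the knob's head is a 34 mm cylinder reaching from 16 mm below this point to 8 mm above it, on an 18 mm stem; the plate's top is 26 mm below this point
- hood: fume-extraction arm, fixed, that overhangs the half of the lid on its +x side: a round white hood, then a 40 mm pipe, topping out at 335 mm height, that leads along its +x to an upright post 205 mm out with a 68 mm foot. Origin at bench level near the centre of the tank; z up; its +x points roughly along the cleaner's +y
- hood_mouth (a point): centre of the hood's flat underside, a disc of 85 mm radius, 245 mm above the bench, 100 mm along the arm's +x. Seen from above its edge comes within about 10 to 20 mm of the knob's axis
- mat: teal silicone work mat, fixed, 340 (x) x 360 (y) mm, 3 mm thick; origin at its centre at bench level, z up
- phone: dark phone, 150 (x) x 72 (y) x 9 mm, lying on the mat near one side; origin at the centre of its underside
- tape: roll of amber tape lying flat on the mat, 56 mm diameter, 20 mm high; origin at the centre of its underside
- dropper: small blue dropper bottle with a thin white nozzle, standing on the mat near the edge that faces the robot, 36 mm diameter, 104 mm high (body 70 mm high); origin at the centre of its underside
- jar: white jar with a green cap standing beside the cleaner, 41 mm diameter, 66 mm high; origin at the centre of its underside
- bottle: white bottle with a red cap standing behind the cleaner, 48 mm diameter, 105 mm high; origin at the centre of its underside
- tub: small grey open tub in front of the cleaner's console, 60 mm diameter, 34 mm high; origin at the centre of its underside
- screwdriver: screwdriver with an orange handle, 130 mm long, up to 26 mm thick, lying along y near the mat's far edge; origin under its middle, handle to its -x
Things that resemble listed ones, but are neither listed nor needed, are in the scene too. There is more than one size of the lid; the job needs the smaller.

How it is judged:
On the way, in this order (a step that is already met when the one before it is completed fails the run):
1. the power slider is at off (within 4 mm of the end) while the lid still sits on the tank (value of joint power below 0.004 m and distance of lid from where it was at the start of the episode below 0.012 m), for 0.2 s.
2. the lid, held by its knob, is lifted clear of the tank (z of lid in the frame of tank_mouth above 0.006 m and distance between the grasp point and lid_knob below 0.035 m and contact force between the fingers and lid above 1 N), for 0.1 s.
At the end, for the whole second after the job is handed in: The power slider is within 5 mm of its off end; the lid rests flat (within 3 deg) and knob up on the mat, its centre at least 60 mm in from the mat's edges, still and released (value of joint power below 0.005 m and contact force between lid and mat above 0.5 N and angle between lid's own z axis and vertical below 0.05 rad and x of lid in the frame of mat between -0.11 and 0.11 m and y of lid in the frame of mat between -0.12 and 0.12 m and z of lid in the frame of mat below 0.008 m and linear speed of lid below 0.02 m/s); the robot touches nothing.
It fails at once if the lid is dropped or slapped onto the mat (faster than 0.5 m/s within 30 mm of it) (z of lid in the frame of mat below 0.033 m and linear speed of lid above 0.5 m/s).
It fails at once if the fume-extraction arm is hit (over 10 N) (contact force between hood and anything else above 10 N).
It fails at once if one of the bystanders is shifted by more than 20 mm or knocked over (distance of any of phone, tape, dropper, jar, bottle, tub, screwdriver from where it was at the start of the episode above 0.02 m or angle between any of phone, tape, dropper, jar, bottle, tub's own z axis and vertical above 0.5 rad).
It also fails if it takes over 72 s, if anything falls off the work surface, if the arm or the gripper's body presses on something with over 40 N, if the wrist force passes 120 N, or if a joint passes its speed limit or range.

## Working session

There is one attempt and no reset: what is moved stays moved. The work goes in short steps, each a Python script; the robot and the scene stay as the last script left them, time stands still between calls to the robot, and variables do not carry over. Pictures are saved under pics/ and viewed, at most 10 in all, crops included, and the job is handed in when it is done.

```bash
mkdir -p pics; ls
cat > h.py <<'E'
from bench import *
import numpy as np, cv2, pickle
def snap(n):
    d=get_image(n); pickle.dump({k:np.array(d[k]) for k in ("frame","depth","camera_matrix","view")},open(n+".pkl","wb")); return d
def load(n): return pickle.load(open(n+".pkl","rb"))
def pt(d,u,v):
    "world point from pixel + depth"
    z=float(d["depth"][int(round(v)),int(round(u))]); return ray(d,u,v)[0]+ray(d,u,v)[1]*z
def ray(d,u,v):
    K=np.array(d["camera_matrix"]);V=np.linalg.inv(np.array(d["view"]))
    c=np.array([(u-K[0,2])/K[0,0],-(v-K[1,2])/K[1,1],-1.])
    return V[:3,3],V[:3,:3]@c
def onz(d,u,v,z):
    o,r=ray(d,u,v); return o+r*(z-o[2])/r[2]
E
python3 - <<'E'
from h import *
for n in("top","side"):
    d=snap(n); cv2.imwrite(f"pics/{n}0.png",d["frame"]); print(n,d.keys(),np.array(d["camera_matrix"]).round(1).tolist(),np.linalg.inv(d["view"]).round(3).tolist(),(d["depth"]>0).mean())
print(state())
E
```

```text
pics
top dict_keys(['frame', 'depth', 'camera_matrix', 'view']) [[363.5, 0.0, 319.1], [0.0, 363.5, 193.2], [0.0, 0.0, 1.0]] [[0.029, 0.995, -0.096, 0.409], [-1.0, 0.028, -0.011, 0.067], [-0.008, 0.096, 0.995, 1.213], [0.0, 0.0, 0.0, 1.0]] 0.9958359375
side dict_keys(['frame', 'depth', 'camera_matrix', 'view']) [[513.3, 0.0, 317.3], [0.0, 513.3, 202.7], [0.0, 0.0, 1.0]] [[0.75, 0.37, -0.549, -0.574], [-0.662, 0.44, -0.607, -1.101], [0.018, 0.818, 0.575, 1.284], [0.0, 0.0, 0.0, 1.0]] 0.9961015625
{'time': 0.1, 'joint_pos': array([-1.20367905e+00,  9.17950105e-02,  1.23172654e+00,  7.49960711e-06,
        1.81978814e+00, -5.67072651e-02]), 'dq': array([-0.00080289, -0.00183514, -0.00259558,  0.00085009,  0.00019929,
       -0.00023871]), 'joint_torque': array([ 1.47843402e-03, -4.47855771e+01, -4.07570207e+01,  6.99745864e-02,
        2.84390152e-02, -9.35073876e-05]), 'ee_pos': array([ 0.24666122, -0.54669356,  0.22963506]), 'ee_rot': array([-8.48762361e-04,  9.77629941e-01,  2.10330601e-01, -1.29121026e-04]), 'ft_force': array([ 0.034579  , -0.28433576,  0.26175408]), 'moment': array([0.07169289, 0.03475491, 0.03237343]), 'finger_force': 0.0, 'finger_gap': 0.08781013884226782}
```

View pics/top0.png

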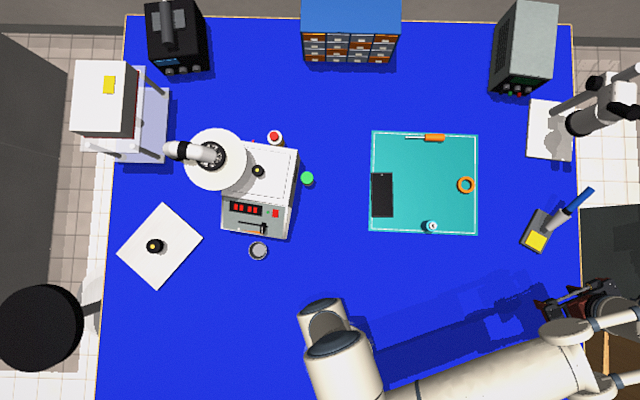

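View pics/side0.png

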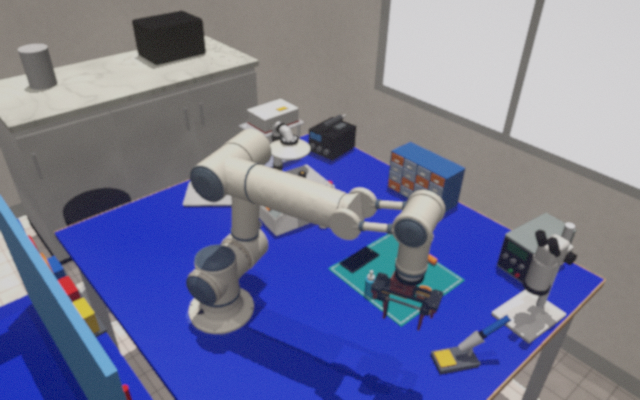

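Top view: the robot base is at about (340,350). The cleaner is at (260,190) with the hood disc at (215,160), the console at (257,218) and the slider cap near (264,228). The mat is at (425,182), with the phone (382,195), tape (465,185), dropper (431,226) and screwdriver (428,138). There are two lids: one on the tank with its knob at (258,171), and a loose plate with its knob at (155,246). I'll enlarge this part and measure both.

Run:
```python
from h import *
d=load("top")
c=d["frame"][110:300,100:330]; cv2.imwrite("pics/crop0.png",cv2.resize(c,None,fx=3.4,fy=3.1 and 3.1,interpolation=cv2.INTER_CUBIC))
dp=d["depth"]
P=lambda u,v: pt(d,u,v).round(3)
for n,(u,v) in dict(knobA=(258,171),knobB=(155,246),plateB=(165,225),hood=(205,165),lid=(285,160),rim=(295,150),cap=(264,228)).items(): print(n,P(u,v))
# plate B outline
g=d["frame"]; m=((g[...,2]>130)).astype(np.uint8); m[:, :100]=0;m[:200]=0;m[300:]=0;m[:,215:]=0
cs,_=cv2.findContours(m,cv2.RETR_EXTERNAL,cv2.CHAIN_APPROX_NONE); c=max(cs,key=cv2.contourArea)
b=cv2.boxPoints(cv2.minAreaRect(c)); q=np.array([onz(d,*x,.012) for x in b]); print(b.round(),[np.linalg.norm(q[i]-q[i-1]).round(3) for i in range(4)])
```

```text
knobA [0.566 0.254 0.191]
knobB [0.338 0.592 0.061]
plateB [0.405 0.584 0.016]
hood [0.561 0.37  0.301]
lid [0.606 0.182 0.155]
rim [0.638 0.154 0.151]
cap [0.405 0.24  0.127]
[[115. 254.]
 [162. 201.]
 [204. 238.]
 [156. 291.]] [np.float64(0.185), np.float64(0.23), np.float64(0.188), np.float64(0.227)]
```

View pics/crop0.png

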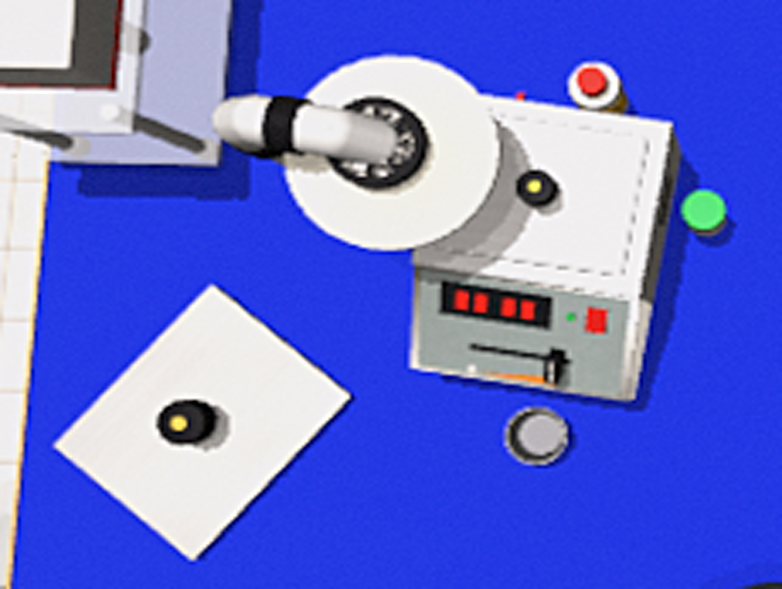

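The crop shows the tank lid, with a dashed outline and its knob at (258,171). The loose plate at (155,246) measures 185 x 228 mm, so it is the larger one and I leave it. The slider cap is at (264,228), the right (full-power) end of its slot. Next I measure the poses.

Run:
```python
from h import *
d=load("top"); g=d["frame"]; hsv=cv2.cvtColor(g,cv2.COLOR_BGR2HSV); H,S,Vv=cv2.split(hsv)
def big(m,r):
    x0,x1,y0,y1=r; k=np.zeros(m.shape,np.uint8); k[y0:y1,x0:x1]=m[y0:y1,x0:x1]
    cs,_=cv2.findContours(k,cv2.RETR_EXTERNAL,cv2.CHAIN_APPROX_NONE); return max(cs,key=cv2.contourArea)
def rep(n,c,z):
    q=np.array([onz(d,*p[0],z)[:2] for p in c],np.float32); r=cv2.minAreaRect(q); (cx,cy),rad=cv2.minEnclosingCircle(q)
    print(n,"rect",np.round(r[0],3),np.round(r[1],3),round(r[2],1),"circ",round(cx,3),round(cy,3),round(rad,3),"bbox",q.min(0).round(3),q.max(0).round(3)); return r
rep("knob",big(Vv<70,(245,275,160,185)),.188)
rep("mat",big((H>78)&(H<98)&(S>60),(350,500,110,250)),.003)
rep("phone",big(Vv<70,(365,400,165,225)),.012)
rep("tape",big((H<25)&(S>100),(445,480,165,205)),.023)
rep("screwh",big((H<25)&(S>100),(400,450,120,150)),.025)
rep("dropper",big(~((H>78)&(H<98)&(S>60)),(418,443,212,235)),.08)
rep("cap",big(Vv<45,(257,272,222,240)),.122)
D=d["depth"]
# dense points
vv,uu=np.mgrid[0:400,0:640]; K=d["camera_matrix"]; M=np.linalg.inv(d["view"])
C=np.stack([(uu-K[0,2])/K[0,0]*D,-(vv-K[1,2])/K[1,1]*D,-D],-1); W=C@M[:3,:3].T+M[:3,3]; np.save("W.npy",W)
roi=(uu>150)&(uu<315)&(vv>100)&(vv<260)
hd=roi&(W[...,2]>.235)&(W[...,2]<.32)&(uu>183); c=big(hd.astype(np.uint8),(183,260,110,215))
print("hood z",np.percentile(W[hd][:,2],[2,25,50,75,98]).round(3)); rep("hood",c,.25)
top=roi&(abs(W[...,2]-.152)<.006); rep("top",big(top.astype(np.uint8),(200,315,100,260)),.15)
# corners of cleaner
for n,(u,v),z in [("BR",(297.6,148.7),.15),("FLow R",(286.8,239.7),.084),("FLow L",(121.2+100-100,0),.084)][:2]: print(n,onz(d,u,v,z).round(3))
print("FLowL",onz(d,100+412/3.4,110+367/3.1,.084).round(3))
for n,(a,b),z in [("lidBR",(650,140),.154),("lidFR",(625,275),.154),("slotL",(470,345),.102),("slotR",(565,355),.102),("capc",(555,368),.123)]: print(n,onz(d,100+a/3.4,110+b/3.1,z).round(3))
```

```text
knob rect [0.568 0.256] [0.033 0.028] 46.9 circ 0.568 0.256 0.017 bbox [0.552 0.24 ] [0.584 0.272]
mat rect [ 0.573 -0.267] [0.359 0.338] 89.1 circ 0.573 -0.268 0.244 bbox [ 0.401 -0.448] [ 0.744 -0.087]
phone rect [ 0.526 -0.126] [0.143 0.069] 1.7 circ 0.526 -0.126 0.079 bbox [ 0.454 -0.162] [ 0.599 -0.091]
tape rect [ 0.566 -0.4  ] [0.05  0.056] 1.6 circ 0.566 -0.399 0.029 bbox [ 0.541 -0.427] [ 0.591 -0.372]
screwh rect [ 0.722 -0.296] [0.02  0.067] 1.6 circ 0.722 -0.296 0.034 bbox [ 0.711 -0.329] [ 0.733 -0.263]
dropper rect [ 0.429 -0.274] [0.019 0.022] 1.7 circ 0.428 -0.274 0.012 bbox [ 0.42  -0.285] [ 0.438 -0.263]
cap rect [0.408 0.242] [0.025 0.018] 32.2 circ 0.407 0.244 0.014 bbox [0.393 0.235] [0.42  0.256]
hood z [0.252 0.26  0.268 0.279 0.314]
hood rect [0.586 0.358] [0.166 0.169] 75.3 circ 0.586 0.36 0.086 bbox [0.502 0.274] [0.671 0.444]
top rect [0.568 0.257] [0.2   0.172] 82.4 circ 0.568 0.256 0.129 bbox [0.473 0.148] [0.661 0.365]
BR [0.642 0.147 0.15 ]
FLow R [0.371 0.175 0.084]
FLowL [0.4   0.38  0.084]
lidBR [0.622 0.165 0.154]
lidFR [0.492 0.182 0.154]
slotL [0.423 0.324 0.102]
slotR [0.415 0.238 0.102]
capc [0.403 0.243 0.123]
```

```bash
cat >> h.py <<'E'
from scipy.spatial.transform import Rotation as R
C0=np.array([.568,.257,0]); A=np.radians(-7.7)
X=np.array([np.cos(A),np.sin(A),0]); Y=np.array([-np.sin(A),np.cos(A),0]); Z=np.array([0,0,1.])
N=Z*np.cos(np.pi/6)-X*np.sin(np.pi/6)          # panel normal
def quat(y,z): 
    q=R.from_matrix(np.c_[np.cross(y,z),y,z]).as_quat(); return q[[3,0,1,2]]
def knobq(th,yaw,s):  # lean th away from lid +y, lid yaw
    x=np.array([np.cos(yaw),np.sin(yaw),0]); y=np.array([-np.sin(yaw),np.cos(yaw),0])
    z=y*np.sin(th)-Z*np.cos(th); return quat(s*x,z),z
CAP=C0-.1666*X+.1237*Z                            # cap top at slot middle
KN=np.array([.568,.256,.180]); PL=np.array([.575,-.267,.041])
E
python3 - <<'E'
from h import *
f=lambda p,q: (lambda r: None if r is None else np.round(r,2))(inverse_kinematics(p,q))
for s in(1,-1): 
  q=quat(s*Y,-N); print("slide",s,[f(CAP+y*Y+h*N,q) for y,h in((-.07,.08),(-.07,-.007),(.02,-.007))])
for th in(35,40,45,50):
  for s in(1,-1):
    q,z=knobq(np.radians(th),A,s); print(th,s,"knob",f(KN+.011*z,q),f(KN+.011*z-.08*z,q), f(KN+[0,-.3,.1]+.011*z,q))
    for yw in(0,180,90,-90):
      q,z=knobq(np.radians(th),np.radians(yw),s); print("   place",yw,f(PL+.011*z,q),f(PL+.011*z+[0,0,.12],q))
E
```

```text
slide 1 [array([ 0.8 , -0.78,  2.06, -0.41,  1.53, -0.69]), array([ 0.69, -0.71,  2.16, -0.39,  1.34, -0.72]), array([ 0.84, -0.45,  1.99, -0.44,  1.32, -0.54])]
slide -1 [array([ 0.8 , -0.78,  2.06, -0.41,  1.53,  2.45]), array([ 0.69, -0.71,  2.16, -0.39,  1.34,  2.42]), array([ 0.84, -0.45,  1.99, -0.44,  1.32,  2.6 ])]
35 1 knob [ 0.06 -0.04  1.58  0.6   1.48  0.18] [-0.02 -0.08  1.5   0.61  1.63  0.18] [-0.46  0.06  1.3   0.62  1.93 -0.15]
   place 0 [-0.72  0.54  1.16  0.47  1.85 -0.68] [-0.72  0.47  1.03  0.5   2.02 -0.58]
   place 180 None None
   place 90 [-0.38  0.75  0.86 -0.25  2.1  -2.01] [-0.38  0.71  0.71 -0.28  2.28 -2.07]
   place -90 [-0.68 -0.15  1.94  0.47  0.91  0.69] [-0.68 -0.25  1.8   0.41  1.12  0.8 ]
35 -1 knob None None None
   place 0 [-0.72  0.54  1.16  0.47  1.85  2.46] [-0.72  0.47  1.03  0.5   2.02  2.56]
   place 180 [-0.19  0.15  1.64 -0.63  1.28 -0.03] [-0.19  0.06  1.52 -0.6   1.46 -0.16]
   place 90 [-0.38  0.75  0.86 -0.25  2.1   1.13] [-0.38  0.71  0.71 -0.28  2.28  1.07]
   place -90 [-0.68 -0.15  1.94  0.47  0.91 -2.46] [-0.68 -0.25  1.8   0.4
[... 1618 characters left out ...]
0.09  1.64  0.87  1.61 -0.01] [-0.56  0.12  1.34  0.86  1.97 -0.2 ]
   place 0 [-0.78  0.7   1.04  0.65  2.01 -0.69] [-0.78  0.61  0.94  0.71  2.15 -0.55]
   place 180 None None
   place 90 [-0.35  1.    0.59 -0.38  2.36 -2.08] [-0.35  0.95  0.45 -0.47  2.53 -2.2 ]
   place -90 [-0.77 -0.22  2.11  0.88  0.76  0.29] [-0.77 -0.37  2.    0.72  0.94  0.53]
50 -1 knob None None None
   place 0 [-0.78  0.7   1.04  0.65  2.01  2.46] [-0.78  0.61  0.94  0.71  2.15  2.59]
   place 180 [-0.08  0.2   1.69 -0.91  1.3   0.2 ] [-0.08  0.08  1.6  -0.88  1.44  0.03]
   place 90 [-0.35  1.    0.59 -0.38  2.36  1.06] [-0.35  0.95  0.45 -0.47  2.53  0.94]
   place -90 None [-0.77 -0.37  2.    0.72  0.94 -2.61]
```

Run:
```python
from h import *
q=quat(Y,-N); P=lambda y,h: CAP+y*Y+h*N
move_to(P(-.075,.08),q); close()
move_l(P(-.075,-.007),.1); f0=state()["ft_force"]; print(state()["time"],f0.round(1),state()["finger_gap"])
move_l(P(0,-.007),.06); print((state()["ft_force"]-f0)@Y)
y=0
while y<.035:
    y+=.002; move_l(P(y,-.007),.03); f=(state()["ft_force"]-f0)@Y; print(round(y,3),round(f,1),end="; ")
    if f<-8: break
print(state()["time"])
move_l(P(y-.006,-.007),.05); move_l(P(y-.006,.09),.15)
gripper_open()
d=snap("top"); cv2.imwrite("pics/top1.png",cv2.resize(d["frame"][110:290,140:340],None,fx=3,fy=3,interpolation=cv2.INTER_CUBIC)); print(state()["time"])
```

```text
5.1583 [-0.3 -0.1 -0.6] 0.0004439623952497988
0.5505353814150413
0.002 -1.8; 0.004 -0.6; 0.006 -0.6; 0.008 -1.4; 0.01 -0.7; 0.012 -1.5; 0.014 -0.9; 0.016 -0.4; 0.018 -0.6; 0.02 -1.8; 0.022 -9.2; 9.3083
11.8
```

View pics/top1.png

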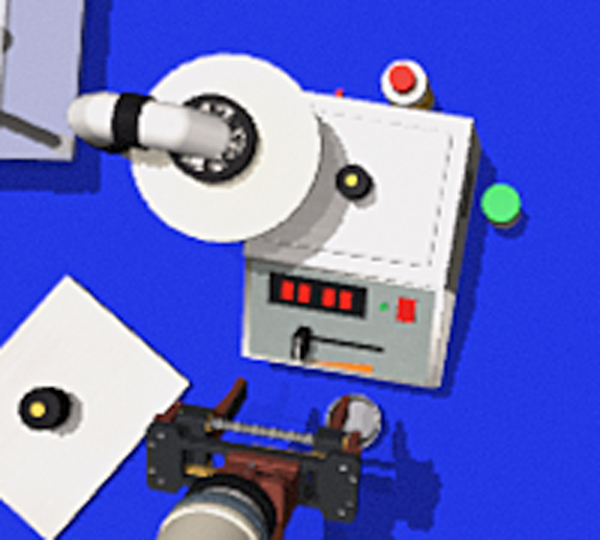

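The cap is now at the left (off) end of its slot at crop (303,343), it met a hard stop, and the lid has not moved. Next I grasp the knob with the tool leaning 45° away from the hood and lift.

Run:
```python
from h import *
q,z=knobq(np.radians(45),A,1); G=KN+.011*z
move_to(np.array([.43,.03,.30]),q); move_l(G-.11*z,.25); move_l(G,.1)
f0=state()["ft_force"]; close(); s=state(); print(s["time"],s["finger_gap"],s["finger_force"],(s["ft_force"]-f0).round(1),s["ee_pos"]-G)
move_l(G+[0,0,.022],.05); hold(.2); s=state(); print(s["time"],s["finger_gap"],s["finger_force"],(s["ft_force"]-f0).round(1))
for n in("top","side"):
    d=snap(n); c=d["frame"][110:290,140:340] if n=="top" else d["frame"][90:260,180:400]; cv2.imwrite(f"pics/{n}2.png",cv2.resize(c,None,fx=3,fy=3,interpolation=cv2.INTER_CUBIC))
```

```text
16.5333 0.03327858555393397 30.000014305114746 [ 1.9 -1.4 -0.2] [ 9.92856820e-05 -2.20953339e-05 -2.86230560e-05]
17.325 0.03374843502989987 29.999486804008484 [ 1.9 -0.2 -3.8]
```

View pics/top2.png

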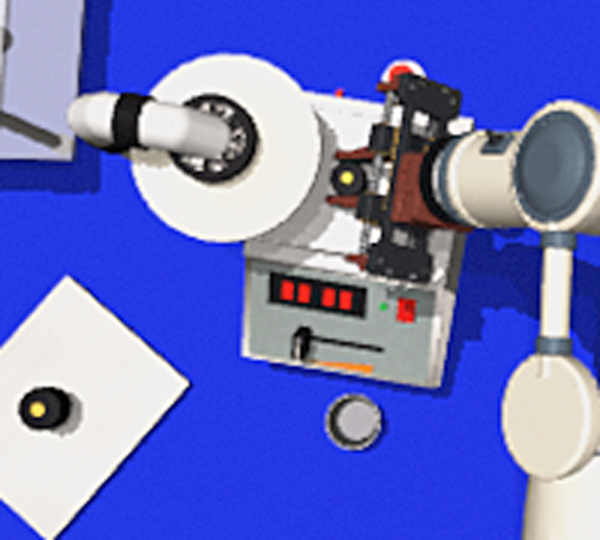

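View pics/side2.png

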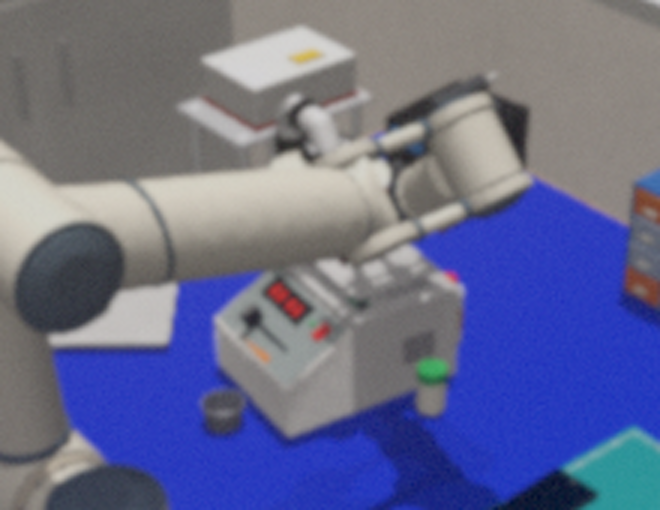

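The top view shows the knob between the fingers at crop (348,178), clear of the hood edge at (322,150). The wrist carries about 3.6 N, so the lid is lifted. I'll carry it out from under the hood and over to the mat.

Run:
```python
from h import *
q,z=knobq(np.radians(45),A,1); G=KN+.011*z+[0,0,.022]
move_l(G+[-.01,-.2,.004],.12); move_l(G+[0,-.27,.05],.15)
q,z=knobq(np.radians(45),0,1); move_l(PL+.011*z+[0,0,.15],.25,q)
move_l(PL+.011*z+[0,0,.06],.12); hold(.2)
s=state(); print(s["time"],s["finger_gap"],s["finger_force"])
for n in("top","side"):
    d=snap(n); c=d["frame"][110:260,340:500] if n=="top" else d["frame"][190:350,300:500]; cv2.imwrite(f"pics/{n}3.png",cv2.resize(c,None,fx=3.5,fy=3.5,interpolation=cv2.INTER_CUBIC))
```

```text
22.2417 0.03325401340558647 29.999503791332245
```

View pics/top3.png

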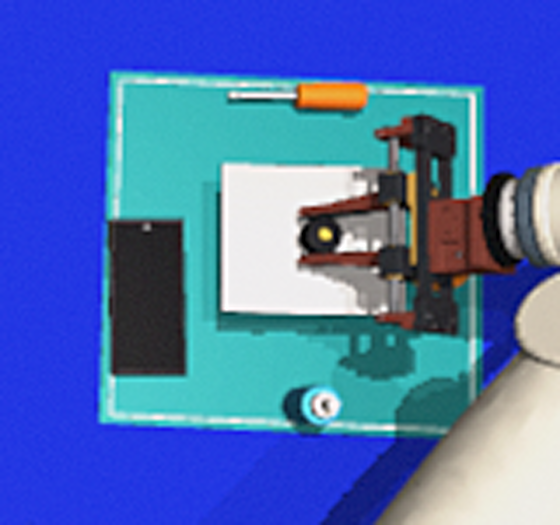

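View pics/side3.png

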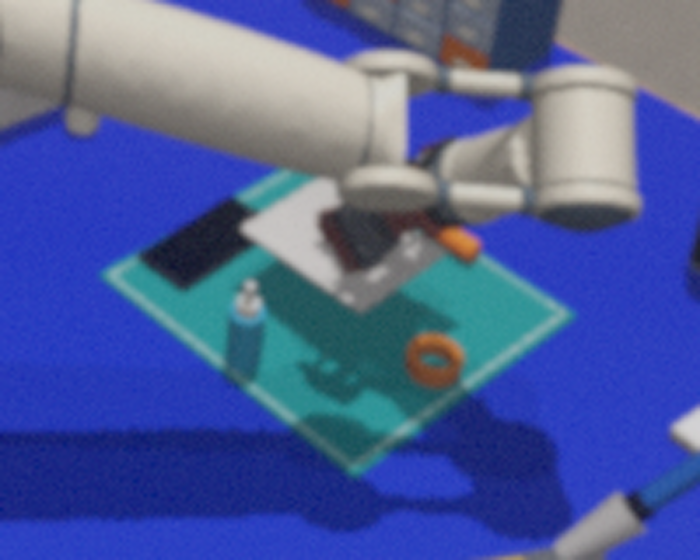

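Both views show the lid held level and square to the mat. The top view puts it at crop x 218–385, between the phone (185), tape, screwdriver and dropper (320,405). I'll lower it gently until it touches.

Run:
```python
from h import *
q,z=knobq(np.radians(45),0,1); G=PL+.011*z
move_l(G+[0,0,.008],.06); hold(.2); f0=state()["ft_force"]; h=.008
while h>-.006:
    h-=.001; move_l(G+[0,0,h],.02); f=(state()["ft_force"]-f0)[2]; print(round(h,3),round(f,1),end="; ")
    if f>2.5: break
hold(.2); gripper_open(); hold(.2); move_l(G+[0,0,h]-.12*z,.12); move_l(G+[0,-.12,.25],.25)
move_to(np.array([.30,-.50,.30]),quat(np.array([0,1.,0]),-Z)); hold(.3)
s=state(); print(s["time"],s["ft_force"].round(1))
d=snap("top"); cv2.imwrite("pics/top4.png",cv2.resize(d["frame"][100:260,140:500],None,fx=2.2,fy=2.2,interpolation=cv2.INTER_CUBIC))
m=(cv2.cvtColor(d["frame"],cv2.COLOR_BGR2HSV)[...,1]<60)&(d["frame"][...,2]>120); k=np.zeros(m.shape,np.uint8); k[142:218,395:456]=m[142:218,395:456]
c=max(cv2.findContours(k,0,1)[0],key=cv2.contourArea); qn=np.array([onz(d,*p[0],.015)[:2] for p in c],np.float32); print(cv2.minAreaRect(qn))
vs,us=np.nonzero(cv2.erode(k,np.ones((3,3)))); W=np.array([pt(d,u,v) for u,v in zip(us,vs)]); W=W[W[:,2]<.025]; print("plane",np.linalg.lstsq(np.c_[W[:,:2],np.ones(len(W))],W[:,2],rcond=None)[0], W[:,2].mean())
```

```text
0.007 -0.2; 0.006 0.8; 0.005 -0.0; 0.004 0.3; 0.003 -0.5; 0.002 -0.1; 0.001 -0.2; 0.0 -0.1; -0.001 6.4; Traceback (most recent call last):
  File "<stdin>", line 8, in <module>
bench.IKError: the arm cannot take that pose within its joint ranges
```

Run:
```python
from h import *
movej([-1.204,.091,1.231,0,1.82,-.057]); hold(.3)
s=state(); print(s["time"],s["ee_pos"],s["ft_force"].round(1))
d=snap("top"); cv2.imwrite("pics/top4.png",cv2.resize(d["frame"][100:260,140:500],None,fx=2.2,fy=2.2,interpolation=cv2.INTER_CUBIC))
m=(cv2.cvtColor(d["frame"],cv2.COLOR_BGR2HSV)[...,1]<60)&(d["frame"][...,2]>120); k=np.zeros(m.shape,np.uint8); k[142:218,395:456]=m[142:218,395:456]
c=max(cv2.findContours(k,0,1)[0],key=cv2.contourArea); qn=np.array([onz(d,*p[0],.015)[:2] for p in c],np.float32); print(cv2.minAreaRect(qn))
vs,us=np.nonzero(cv2.erode(k,np.ones((3,3)))); W=np.array([pt(d,u,v) for u,v in zip(us,vs)]); W=W[W[:,2]<.025]; print("plane",np.linalg.lstsq(np.c_[W[:,:2],np.ones(len(W))],W[:,2],rcond=None)[0], W[:,2].mean())
```

```text
30.9083 [ 0.24708886 -0.54695282  0.23025034] [0.4 0.1 0.8]
((0.5760692358016968, -0.26421764492988586), (0.13548840582370758, 0.16277582943439484), 0.13060122728347778)
plane [0.0002971  0.0024136  0.01579797] 0.015331990540054139
```

View pics/top4.png

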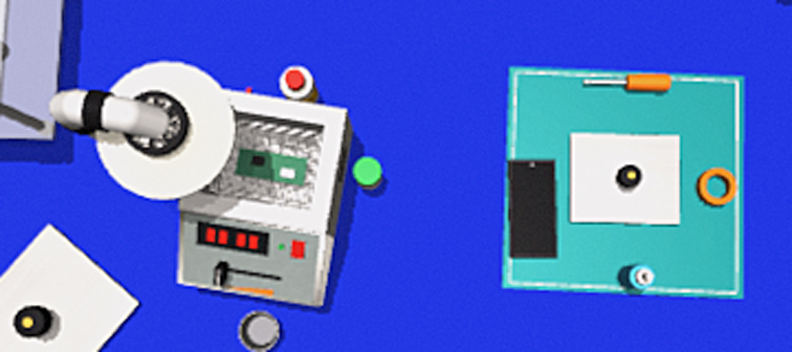

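The lid lies flat on the mat at crop (626,178), knob up, centred among the four things there. The tank is open, the slider is at off (220,272), nothing else has moved, and the arm is clear.

```bash
python3 -c "
from bench import *
print(job_done())"
```

```text
the job is handed in; nothing more can be done
None
```

I slid the power slider to off, lifted the smaller lid off the tank and laid it flat, knob up, in the clear space on the mat, and handed the job in at about 31 s; no verdict came back.

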